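# Index the pot carousel by one hole

### The arm

A 6-joint arm with a two-finger parallel gripper is mounted at the origin on a cart in front of the work surface, level with it; the furniture and walls round the work are solid. World frame = base frame: x ahead of the robot, y to its left, z up, the work surface at z = 0. Lengths are in m, angles in rad, forces in N, time in s.
With the tool pointing down it reaches from about 0.35 to 0.775 m from the base axis. Payload 7.3 kg.
Tool frame: the origin (TCP) lies midway between the tips of the shut fingers; the grasp point (between the pads) lies 19 mm behind it; z points along the fingers, y is the line along which they close (so a half turn about z gives the same grasp; the last joint's range is limited). The gripper opens to 92 mm and grips with 3 to 60 N. Pads are 19 mm wide; open, the fingers measure 130 mm over their backs; the gripper's body (75 mm by 190 mm) begins 47 mm behind the grasp point.
Start: joints at [-1.4, 0.342, 1.524, -0, 1.275, -0.146], TCP at [0.164, -0.499, 0.227] pointing down, gripper open.
Joint ranges: [-2.53, 2.53], [-0.77, 2.02], [0.04, 2.7], [-1, 4.14], [0.28, 2.66], [-3.11, 3.11]. Speed limits (rad/s): [2.57, 2.57, 3.14, 3.14, 3.14, 3.14].

### API

Orientations are given as [roll, pitch, yaw] about the fixed x, y, z axes, in that order (R = Rz(yaw) Ry(pitch) Rx(roll)).
In Python, from cell import monitor, vision, workorder gives the robot as it stands.
- The arm moves only by the tool move_arm, never from a script. Its argument "rows" is a list of rows, each a list of 5 numbers: the shift along the world's x, y, z in mm, then the turn about the world's z in rad, then the closure, from -1 (fully open) to 1 (shut). A call has 1 to 12 rows; each row shifts and turns the commanded pose from where the row before left it; what a row does not reach is not made up. A row lasts 1/10 s, in which the tool goes at most 50 mm and 8.59 degrees, less where a joint would pass 70% of its speed; a pose out of reach is approached as far as the arm can. A call is refused whole if a number of a shift passes 50 or a number of a turn 0.15, either way. A call with a gripper value outside its range is refused whole. The fingers move at their own pace and stop on an object; "newtons" is the grip in N (left out, the last holds). Time passes only in rows, so rows that do not move let the fingers close. It gives the time, the measured TCP pose, the force, the opening and the grip force at its end, in the units of the state.
- monitor.observe(): the state, without advancing time (a new reading comes with each control period).
- vision.read_camera(name): name is "scene" or "top" or "wrist"; returns the picture (384x512x3 uint8, red, green, blue); there is no depth.
- vision.get_calibration(name): a dict with "K" (3x3 intrinsics, pixels), "T" (4x4, takes a point from camera to world coordinates); the wrist camera has in their place "mount" (4x4, takes a point from camera to tool coordinates, whose origin is the TCP and whose axes are the flange's). Camera axes: x right, y up, looking along -z (the intrinsics and any distortion apply to the point x, -y, -z); pixel columns grow to the right and rows downward; lengths in m; the calibration is good to about 2 mm. A picture is of the moment at which its call begins: read the wrist's pose just before it. get_calibration takes no time and is no camera call.
- workorder.hand_in(): hands the job in; it is judged then, once.
The state is a dict: "time": time; "qpos": joint angles; "qvel": joint speeds; "joint_efforts": joint torques, N m; "tool_pos": TCP position; "tool_rot": TCP orientation; "contact_force": force on the tool from outside, world axes, zero at the start; "torque": the same for the moment, N m; "opening": finger opening in m; "grip_force": force on a finger pad.
Only numpy, scipy, OpenCV 4.12 (cv2) and the standard library are available. Lean on these libraries where they do the work, as an engineer would, in place of code of your own. Each camera call takes 0.05 s, during which the arm holds its last target. There are 200 camera calls.

### The job

Index the pot carousel on by one hole: with closed fingertips press the dished cap of its spring plunger down until the pin is out of its hole, push it round clockwise as seen from above with the cap pressed down, and let the cap spring fully up again with the pin in the very next hole. Only push, without great force, and never grip or lift anything; the pots must ride along upright in their places untouched by the gripper, and everything else on the table stays where it is.

Things in the scene. Friction and masses are not known exactly. Their poses are not given: they have to be found in the camera images.
- pivot (a point): top centre of the carousel's pivot, 76 mm above the table. The grey stand is fixed (its place and yaw differ from run to run); on it lies a fixed steel index plate, 230 mm across, top 48 mm above the table, with eight 11 mm holes every 45 degrees on a 102 mm radius. Above the plate turns the aluminium carousel (180 mm across, rim top at 68 mm) with eight pot places, and from its rim a dark arm sticks out that carries the plunger
- cap (a point): centre of the floor of the black dished push cap on top of the plunger, 128 mm from the pivot axis, 92 mm above the table when the plunger is up; at the start it is on the robot's side of the carousel. The dish is round, 48 mm inside diameter, with a wall 10 mm high above its floor and 58 mm outside at the rim (skirt 68 mm): closed fingertips fit inside and push sideways against the wall. The point moves with the cap (down when pressed, round with the carousel)
- plunger (a joint): how far the cap is pressed down, m: 0 fully up, stop at 0.018. A spring pushes it back up: about 4 N at the top, 12 N at the bottom. The stem carries a foot under the index plate with a 9 mm round-ended pin that stands up through a hole; the pin is clear of the plate from about 0.012 pressed. If the cap is let up between holes the pin rides on the plate's underside (cap stays about 0.012 down) and snaps up into the next hole it comes to, where the joint reads 0 again
- carousel (a joint): turn of the carousel, rad: 0 at the start with the pin in its first hole, growing clockwise as seen from above; the next hole is at 0.785. With the pin in a hole it has about 0.01 rad of play; with the pin out it turns against light friction (about 0.12 N m) and stays where it is left
- pot_1: loose white screw pot, 41 mm across, 34 mm high, 0.03 kg, standing in one of the carousel's places (floor 60 mm above the table); origin at the centre of its underside, z axis up
- pot_2: loose white screw pot, 41 mm across, 34 mm high, 0.03 kg, standing in one of the carousel's places (floor 60 mm above the table); origin at the centre of its underside, z axis up
- pot_3: loose white screw pot, 41 mm across, 34 mm high, 0.03 kg, standing in one of the carousel's places (floor 60 mm above the table); origin at the centre of its underside, z axis up
- place_1 (a point): floor centre of the carousel place in which pot_1 stands, 62 mm from the pivot axis; turns with the carousel
- place_2 (a point): floor centre of the carousel place in which pot_2 stands, 62 mm from the pivot axis; turns with the carousel
- place_3 (a point): floor centre of the carousel place in which pot_3 stands, 62 mm from the pivot axis; turns with the carousel
- box_clasp: loose small lidded card box, 45x62x31 mm, beside the stand; origin at the centre of its underside; to be left alone
- bead_cup: loose round parts cup, 56 mm across, 21 mm high, left on the table; origin at the centre of its underside; to be left alone
- marker: loose marker pen lying, 134 mm long, 16 mm thick, left on the table; origin under its middle; to be left alone
- red_pliers: loose red-handled pliers lying, 148x46x12 mm, left on the table; origin under the middle; to be left alone
Not all that is in view belongs to the job. What is shaped like the pot_1 but green is not meant. What is shaped like the pot_2 but green is not meant.

How it is judged:
By the outcome, as a careful person would: the job done as asked, in the order asked, and still so for the second after the job is handed in, with the robot touching nothing.
It also fails if it takes over 43 s, if anything falls off the work surface, if the arm or the gripper's body presses on something with over 40 N, if the wrist force passes 120 N, or if a joint passes its speed limit or range.

## Working session

There is one attempt and no reset: what is moved stays moved. The work goes in short steps, Python scripts to look and compute and a tool call to move; the robot and the scene stay as the last step left them, time stands still between calls to the robot, and variables do not carry over. Pictures are saved under pics/ and viewed, at most 10 in all, crops included, and the job is handed in when it is done.

Besides the shell and the picture viewer there is one more tool, called after "Emit:" as a command line: name --pt "numbers of a row" for each row, then --argument value for the rest. move_arm: Moves the arm, as the interface text tells. Its arguments: {"type":"object","properties":{"rows":{"type":"array","items":{"type":"array","items":{"type":"number"}}},"newtons":{"type":"number"}},"required":["rows"]}

```bash
mkdir -p pics; python3 - <<'E'
from cell import monitor, vision
import cv2
s=monitor.observe();print(s)
for n in("scene","top"):
    im=vision.read_camera(n);cv2.imwrite(f"pics/{n}0.png",im[:,:,::-1]);c=vision.get_calibration(n);print(n,c)
print(vision.get_calibration("wrist"))
E
```

```text
{'time': 0.0, 'qpos': array([-1.40000630e+00,  3.42726226e-01,  1.52501549e+00, -5.07063823e-06,
        1.27537669e+00, -1.45971240e-01]), 'qvel': array([-0.0005006 , -0.00034777, -0.0017026 , -0.00037929,  0.00092201,
       -0.00150892]), 'joint_efforts': array([-5.58552238e-04, -4.31242812e+01, -2.44221586e+01,  7.18661374e-02,
        5.59503108e-02, -1.02998317e-04]), 'tool_pos': array([ 0.16349784, -0.49847113,  0.22604367]), 'tool_rot': array([-3.14008243e+00, -2.17128029e-04,  3.16762579e-01]), 'contact_force': array([-0.8014807 ,  0.09622782, -0.65907653]), 'torque': array([-0.00011736, -0.03841414,  0.00344781]), 'grip_force': 0.0, 'opening': 0.09164122275430212}
scene {'K': array([[397.83725694,   0.        , 259.16150232],
       [  0.        , 397.83725694, 191.11999186],
       [  0.        ,   0.        ,   1.        ]]), 'T': array([[-0.69201773,  0.55239648, -0.46472527,  0.10229882],
       [-0.72179557, -0.51960765,  0.45718601,  0.55524537],
       [ 0.01107313,  0.65181747,  0.75829505,  0.95086082],
       [ 0.        ,  0.        ,  0.        ,  1.        ]])}
[... 228 characters left out ...]
7],
       [-0.99972319,  0.01699757,  0.01626738,  0.03858329],
       [ 0.01745505,  0.0722354 ,  0.99723486,  1.72041972],
       [ 0.        ,  0.        ,  0.        ,  1.        ]])}
{'K': array([[296.99451009,   0.        , 257.844167  ],
       [  0.        , 296.99451009, 192.07145665],
       [  0.        ,   0.        ,   1.        ]]), 'mount': array([[ 3.69048544e-04,  9.54698153e-01,  2.97575707e-01,
         8.03724332e-02],
       [ 9.99998308e-01,  1.83872312e-04, -1.83009051e-03,
         8.94283484e-04],
       [-1.80189996e-03,  2.97575879e-01, -9.54696470e-01,
        -1.58199112e-01],
       [ 0.00000000e+00,  0.00000000e+00,  0.00000000e+00,
         1.00000000e+00]])}
```

```bash
python3 - <<'E'
import cv2
a=cv2.imread("pics/top0.png")
cv2.imwrite("pics/top0b.png",cv2.resize(a,(768,576),interpolation=cv2.INTER_CUBIC))
a=cv2.imread("pics/scene0.png")
cv2.imwrite("pics/scene0b.png",cv2.resize(a,(768,576),interpolation=cv2.INTER_CUBIC))
E
```

```text
(no output)
```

View pics/top0b.png

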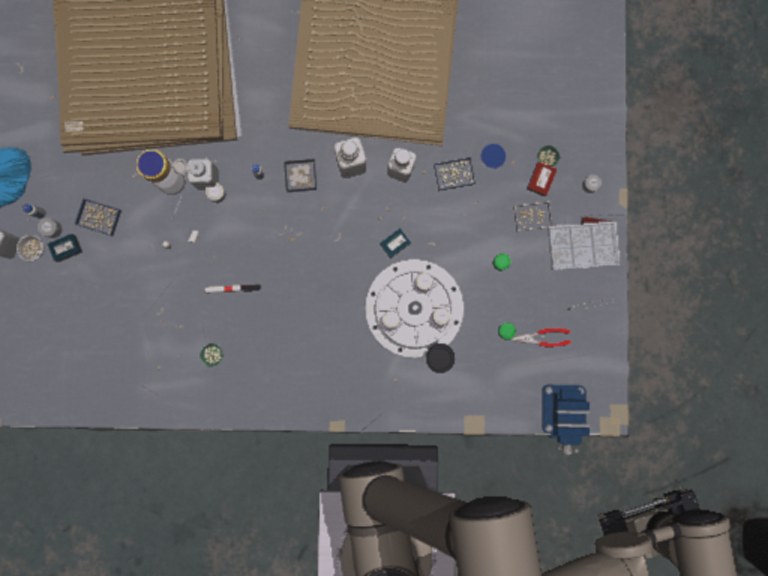

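View pics/scene0b.png

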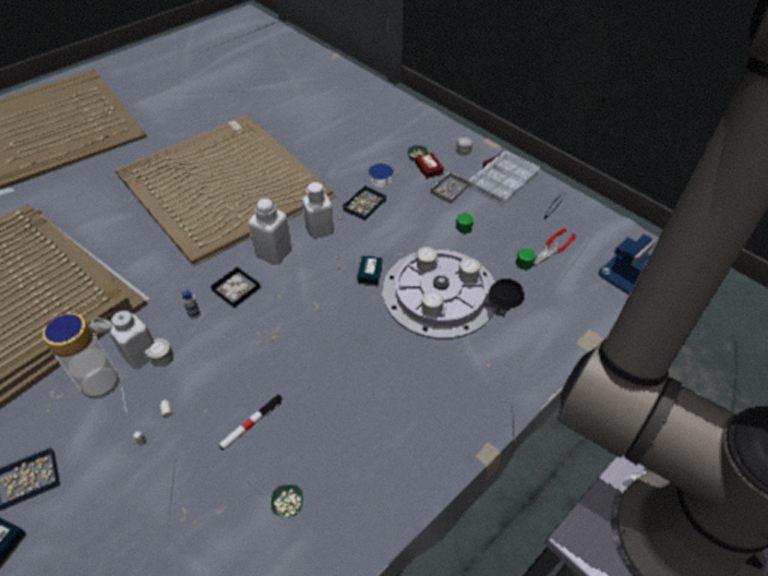

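The top view shows the carousel centred at about (415,308) and the black dished cap at (440,358), both in the 1.5x picture. Other candidates are the dark pivot hub (415,308), the green lookalike pots (502,261) and (508,330), and the bead cup (211,354). The cap is the black dish on the rim arm on the robot's side. I'll check it in a crop.

```bash
cat > h.py <<'E'
import numpy as np,cv2
from cell import monitor,vision
def pix2w(n,u,v,z):
    c=vision.get_calibration(n);T=c["T"];K=c["K"]
    d=T[:3,:3]@np.array([(u-K[0,2])/K[0,0],-(v-K[1,2])/K[1,1],-1]);o=T[:3,3]
    return o+d*(z-o[2])/d[2]
def w2pix(n,p):
    c=vision.get_calibration(n);T=c["T"];K=c["K"]
    q=T[:3,:3].T@(np.array(p)-T[:3,3]);return K[0,0]*q[0]/-q[2]+K[0,2],K[1,1]*-q[1]/-q[2]+K[1,2]
E
python3 - <<'E'
from h import *
im=cv2.imread("pics/top0.png")
g=im.max(2)
x0,y0=235,165
for name,c,r in(("cap",(293,239),14),("hub",(277,205),6)):
    m=np.zeros(g.shape,np.uint8);cv2.circle(m,c,r,255,-1)
    b=((g<(60 if name=="cap" else 110))&(m>0)).astype(np.uint8)
    ys,xs=np.nonzero(b);print(name,xs.mean(),ys.mean(),len(xs),np.ptp(xs),np.ptp(ys))
    print(pix2w("top",xs.mean(),ys.mean(),.095 if name=="cap" else .076))
s=cv2.imread("pics/scene0.png")
A=cv2.resize(im[165:265,235:335],(400,400),interpolation=cv2.INTER_CUBIC)
B=cv2.resize(s[155:235,250:360],(550,400),interpolation=cv2.INTER_CUBIC)[:,:400+0]
cv2.imwrite("pics/c1.png",np.hstack([A,B]))
E
```

```text
cap 293.19924812030075 238.39473684210526 266 17 18
[ 0.46541012 -0.11348119  0.095     ]
hub 276.2894736842105 204.97368421052633 38 7 7
[ 0.57852913 -0.05596698  0.076     ]
```

View pics/c1.png

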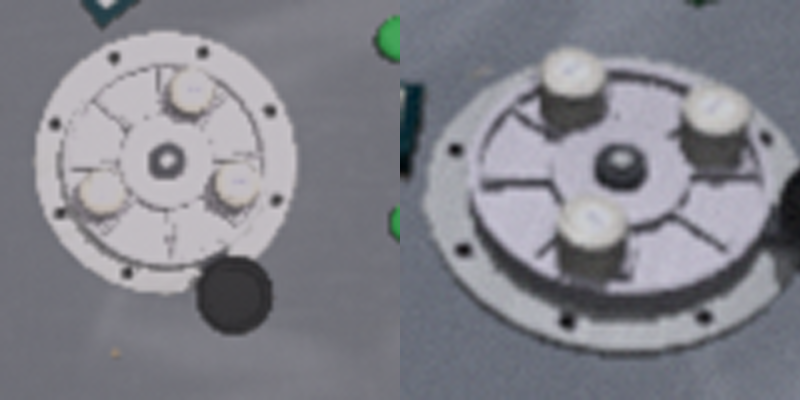

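The cap is confirmed: a black dish at crop (234,295) on the carousel's rim, with the hub at (167,161). Their measured distance is 127 mm, which matches the expected 128. I'll move above the cap with the fingers shut.

Emit:
move_arm --pt "10 12 20 0.05 1" --pt "20 26 0 0.05 1" --pt "27 35 0 0.05 1" --pt "30 39 0 0 1" --pt "33 42 0 0 1" --pt "33 42 0 0 1" --pt "33 42 0 0 1" --pt "33 42 0 0 1" --pt "30 38 0 0 1" --pt "27 35 0 0 1" --pt "17 22 0 0 1" --pt "8 10 0 0 1" --newtons 20

```text
time: 1.3
tool_pos: [0.457, -0.1225, 0.2464]
tool_rot: [-3.141, 0.0, 0.47]
contact_force: [-0.5, -1.0, 0.1]
opening: 0.002
grip_force: 0.0
```

Emit:
move_arm --pt "0 0 -30 0 1" --pt "0 0 -30 0 1" --pt "0 0 -20 0 1" --pt "0 0 0 0 1" --pt "0 0 0 0 1"

```text
time: 1.8
tool_pos: [0.4561, -0.1252, 0.1671]
tool_rot: [-3.142, 0.0, 0.466]
contact_force: [0.2, -0.1, -0.1]
opening: 0.0006
grip_force: 0.0
```

```bash
cat >> h.py <<'E'
from scipy.spatial.transform import Rotation as R
def wcam(s):
    c=vision.get_calibration("wrist");T=np.eye(4);T[:3,:3]=R.from_euler("xyz",s["tool_rot"]).as_matrix();T[:3,3]=s["tool_pos"]
    return c["K"],T@c["mount"]
def wp2w(s,u,v,z):
    K,T=wcam(s);d=T[:3,:3]@np.array([(u-K[0,2])/K[0,0],-(v-K[1,2])/K[1,1],-1]);o=T[:3,3]
    return o+d*(z-o[2])/d[2]
def ww2p(s,p):
    K,T=wcam(s);q=T[:3,:3].T@(np.array(p)-T[:3,3]);return K[0,0]*q[0]/-q[2]+K[0,2],K[1,1]*-q[1]/-q[2]+K[1,2]
E
python3 - <<'E'
from h import *
s=monitor.observe();im=vision.read_camera("wrist")[:,:,::-1].copy()
cv2.imwrite("pics/w1raw.png",im)
print(s["time"],s["tool_pos"],s["tool_rot"],s["opening"],s["contact_force"])
print("pred cap rim",ww2p(s,[.465,-.1135,.102]),"hub",ww2p(s,[.5785,-.056,.076]))
cv2.imwrite("pics/w1.png",cv2.resize(im,(768,576),interpolation=cv2.INTER_CUBIC))
E
```

```text
1.8 [ 0.45606124 -0.12523365  0.16709186] [-3.14157882e+00  3.25148116e-04  4.66060945e-01] 0.000561172373232009 [ 0.20328094 -0.05398089 -0.10072648]
pred cap rim (np.float64(248.01851374794893), np.float64(188.79147456947334)) hub (np.float64(246.9436240411592), np.float64(14.153711868161963))
```

View pics/w1.png

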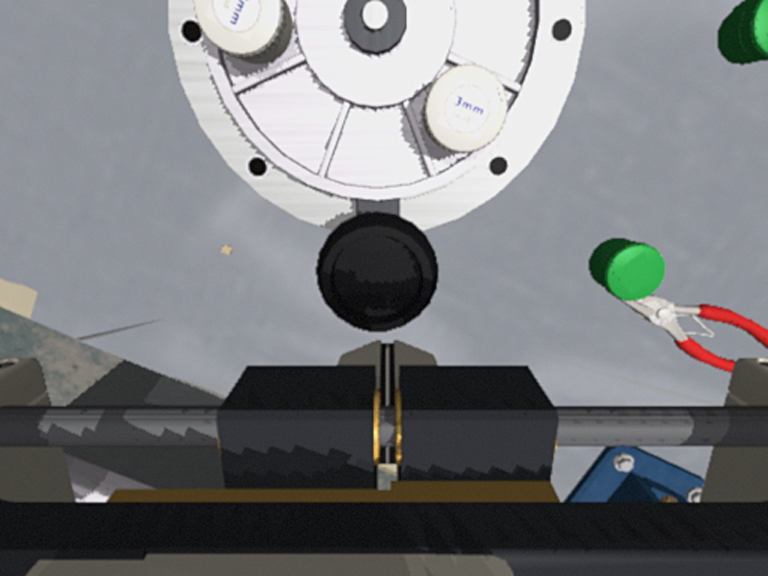

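The wrist view shows the cap with its outline centred at about (377,271), the hub at (375,15) and plate holes at (191,31), (257,166), (498,166) and (562,30), all in the 1.5x picture. I'll fit the holes and the cap.

```bash
python3 - <<'E'
from h import *
from scipy.optimize import least_squares
s=monitor.observe()
H=np.array([wp2w(s,u/1.5,v/1.5,.048)[:2] for u,v in((191,31),(257,166),(498,166),(562,30))])
print(H, np.linalg.norm(H[1]-H[2]),np.linalg.norm(H[0]-H[3]))
g=lambda p:np.r_[[p[:2]+.102*np.array([np.cos(p[2]+a),np.sin(p[2]+a)]) for a in np.radians([-90,-45,45,90])[::-1]]]
r=least_squares(lambda p:(g(p)-H).ravel(),[.5785,-.056,np.radians(206.9)])
print(r.x,np.degrees(r.x[2]),r.fun*1000)
r2=least_squares(lambda p:(g(p[[0,1,2]])[::-1]-H).ravel(),[.5785,-.056,np.radians(206.9)]);print(r2.x,r2.cost,r.cost)
print("hub",wp2w(s,375/1.5,17/1.5,.076))
for z in(.08,.092,.102):print(z,wp2w(s,377.5/1.5,271/1.5,z),"innercircle",wp2w(s,377/1.5,277/1.5,z))
im=cv2.imread("pics/w1raw.png")[130:230,195:310]
im=np.clip(im.astype(float)*3,0,255).astype(np.uint8)
cv2.imwrite("pics/w1c.png",cv2.resize(im,(690,600),interpolation=cv2.INTER_CUBIC))
E
```

```text
[[ 0.53598545  0.03428649]
 [ 0.48520698 -0.0251608 ]
 [ 0.55045172 -0.15475982]
 [ 0.62895312 -0.14892851]] 0.14509577600990567 0.20545249163298576
[ 0.51797563 -0.08993035  6.75186399] 386.85331072843417 [-64.08401458 -33.2159191   64.53664697  32.15719879  64.45065848
  33.06148316 -64.90329097 -32.0027629 ]
[ 0.58232787 -0.05736058  3.60997273] 7.84979951659637e-07 0.010446342750962581
hub [ 0.58196176 -0.05724513  0.076     ]
0.08 [ 0.46715486 -0.11562504  0.08      ] innercircle [ 0.46383409 -0.11695144  0.08      ]
0.092 [ 0.47014319 -0.11436898  0.092     ] innercircle [ 0.46698442 -0.11563066  0.092     ]
0.102 [ 0.47263346 -0.11332226  0.102     ] innercircle [ 0.4696097  -0.11453002  0.102     ]
```

View pics/w1c.png

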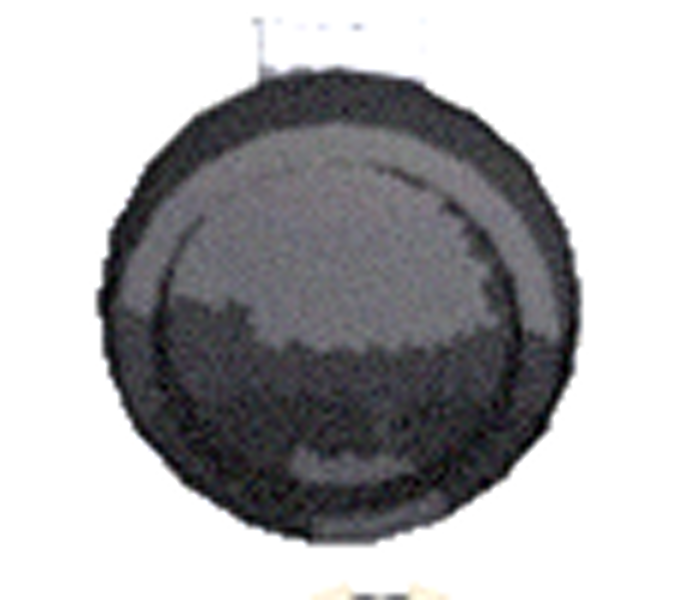

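Pivot is about (0.582,-0.057), and the cap floor is about (0.4675,-0.115) at an angle of 206.8°. That agrees with the crop, where the inner dish is centred at (340,325). I'll centre over it and come down.

Emit:
move_arm --pt "6 5 0 0 1" --pt "5.5 5 0 0 1" --pt "0 0 -20 0 1" --pt "0 0 -20 0 1" --pt "0 0 -15 0 1" --pt "0 0 -5 0 1" --pt "0 0 0 0 1" --pt "0 0 0 0 1"

```text
time: 2.65
tool_pos: [0.4683, -0.1147, 0.1075]
tool_rot: [3.14, -0.001, 0.467]
contact_force: [0.1, 0.0, 0.2]
opening: 0.0003
grip_force: 0.0
```

Emit:
move_arm --pt "0 0 -5 0 1" --pt "0 0 -5 0 1" --pt "0 0 -3 0 1" --pt "0 0 0 0 1" --pt "0 0 0 0 1"

```text
time: 3.15
tool_pos: [0.4676, -0.1147, 0.0937]
tool_rot: [-3.142, 0.0, 0.467]
contact_force: [-0.4, 1.0, 0.3]
opening: 0.0002
grip_force: 0.0
```

Emit:
move_arm --pt "0 0 -3 0 1" --pt "0 0 -2 0 1" --pt "0 0 0 0 1" --pt "0 0 0 0 1"

```text
time: 3.55
tool_pos: [0.468, -0.1148, 0.0891]
tool_rot: [3.141, -0.001, 0.467]
contact_force: [0.5, -0.3, 5.9]
opening: 0.0003
grip_force: 2.6
```

The tip is on the dish floor, with 5.9 N at 3 mm pressed, which matches the spring. I'll press it to about 15.5 mm.

Emit:
move_arm --pt "0 0 -4 0 1" --pt "0 0 -4 0 1" --pt "0 0 -3 0 1" --pt "0 0 -2 0 1" --pt "0 0 0 0 1" --pt "0 0 0 0 1"

```text
time: 4.15
tool_pos: [0.4681, -0.1149, 0.0766]
tool_rot: [3.14, -0.001, 0.467]
contact_force: [-2.4, 0.3, 10.2]
opening: 0.0005
grip_force: 5.1
```

```bash
python3 - <<'E'
import numpy as np
P=np.array([.582,-.0572]);r=.128;a0=np.radians(206.84)
N=12;n=np.linspace(0,1,N+1);th=.70*n
q=np.c_[P[0]+r*np.cos(a0-th),P[1]+r*np.sin(a0-th)]
print(np.round(np.diff(q,axis=0)*1000,1).tolist(),q[0],q[-1]); e=a0-.785;print(P+r*np.array([np.cos(e),np.sin(e)]))
E
```

```text
[[-3.2, 6.8], [-2.8, 6.9], [-2.4, 7.1], [-2.0, 7.2], [-1.5, 7.3], [-1.1, 7.4], [-0.7, 7.4], [-0.2, 7.5], [0.2, 7.5], [0.6, 7.4], [1.1, 7.4], [1.5, 7.3]] [ 0.46778933 -0.11499207] [ 0.45741619 -0.02782528]
[ 0.46035982 -0.01735446]
```

Emit:
move_arm --pt "-1.6 3.4 0 -0.029 1" --pt "-1.6 3.4 0 -0.029 1" --pt "-1.4 3.5 0 -0.029 1" --pt "-1.4 3.5 0 -0.029 1" --pt "-1.2 3.5 0 -0.029 1" --pt "-1.2 3.5 0 -0.029 1" --pt "-1.0 3.6 0 -0.029 1" --pt "-1.0 3.6 0 -0.029 1" --pt "-0.8 3.6 0 -0.029 1" --pt "-0.8 3.6 0 -0.029 1" --pt "-0.5 3.7 0 -0.029 1" --pt "-0.5 3.7 0 -0.029 1"

```text
time: 5.35
tool_pos: [0.4546, -0.0723, 0.0765]
tool_rot: [3.141, -0.0, 0.118]
contact_force: [-3.5, -3.1, 9.7]
opening: 0.0007
grip_force: 5.1
```

Emit:
move_arm --pt "-0.3 3.7 0 -0.029 1" --pt "-0.3 3.7 0 -0.029 1" --pt "-0.1 3.7 0 -0.029 1" --pt "-0.1 3.7 0 -0.029 1" --pt "0.1 3.7 0 -0.029 1" --pt "0.1 3.7 0 -0.029 1" --pt "0.3 3.7 0 -0.029 1" --pt "0.3 3.7 0 -0.029 1" --pt "0.5 3.7 0 -0.029 1" --pt "0.5 3.7 0 -0.029 1" --pt "0 0 0 0 1" --pt "0 0 0 0 1"

```text
time: 6.55
tool_pos: [0.4552, -0.0347, 0.0763]
tool_rot: [-3.142, 0.001, -0.171]
contact_force: [-4.2, 1.5, 9.4]
opening: 0.0002
grip_force: 5.2
```

```bash
python3 - <<'E'
from h import *
s=monitor.observe();im=vision.read_camera("wrist")[:,:,::-1].copy()
cv2.imwrite("pics/w2raw.png",im)
print(s["time"],s["tool_pos"],s["tool_rot"],s["contact_force"])
cv2.imwrite("pics/w2.png",cv2.resize(im,(768,576),interpolation=cv2.INTER_CUBIC))
E
```

```text
6.55 [ 0.45518209 -0.03468202  0.07630206] [-3.14150907e+00  7.03055651e-04 -1.71045429e-01] [-4.20452726  1.49559381  9.39936721]
```

View pics/w2.png

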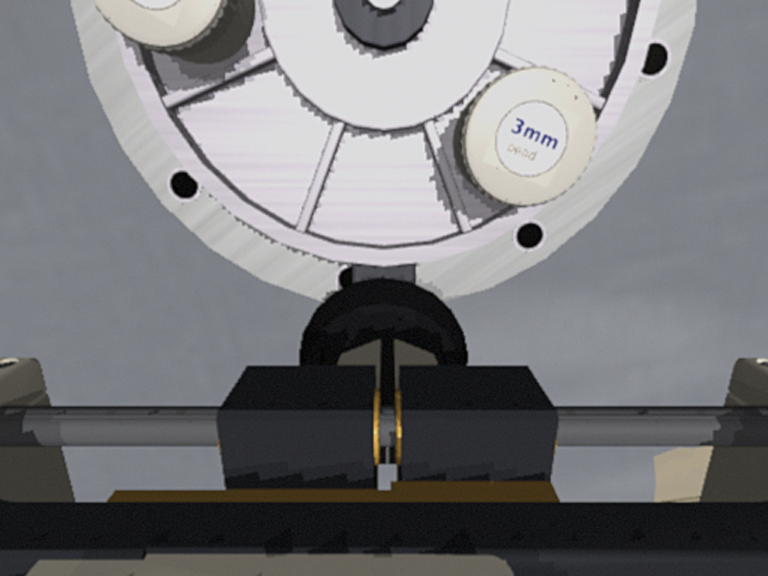

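The carousel and pots are riding round, and the next hole shows at (347,278), just left of the arm at (385,270). I'll go on to about 5 mm short, ease up so the pin rides under the plate, and creep until it snaps in.

Emit:
move_arm --pt "0.4 2 0 -0.016 1" --pt "0.4 2 0 -0.016 1" --pt "0.4 2 0 -0.016 1" --pt "0.4 2 0 -0.016 1" --pt "0.5 1.9 0 -0.016 1" --pt "0.5 1.9 0 -0.016 1" --pt "0 0 0 0 1" --pt "0 0 0 0 1" --pt "0 0 2 0 1" --pt "0 0 2 0 1" --pt "0 0 1.7 0 1" --pt "0 0 0 0 1"

```text
time: 7.8
tool_pos: [0.4583, -0.0232, 0.0815]
tool_rot: [3.141, -0.0, -0.267]
contact_force: [0.7, -1.0, 0.4]
opening: 0.0004
grip_force: 0.0
```

Emit:
move_arm --pt "0 0 0 0 1" --pt "0 0 0 0 1"

```text
time: 8.0
tool_pos: [0.4583, -0.0232, 0.0813]
tool_rot: [3.142, 0.0, -0.267]
contact_force: [0.4, 0.1, 1.3]
opening: 0.0004
grip_force: 0.6
```

Emit:
move_arm --pt "0.3 1 0.7 -0.008 1" --pt "0.3 1 0 -0.008 1" --pt "0.3 1 0 -0.008 1" --pt "0.3 1 0 -0.008 1" --pt "0 0 0 0 1" --pt "0 0 0 0 1"

```text
time: 8.6
tool_pos: [0.4594, -0.0192, 0.0821]
tool_rot: [3.141, 0.0, -0.299]
contact_force: [-0.7, -0.3, -0.0]
opening: 0.0001
grip_force: 0.0
```

Emit:
move_arm --pt "0.3 1 0 -0.008 1" --pt "0.3 1 0 -0.008 1" --pt "0 0 0 0 1" --pt "0 0 0 0 1"

```text
time: 9.0
tool_pos: [0.46, -0.0172, 0.0821]
tool_rot: [3.142, 0.0, -0.315]
contact_force: [-0.4, -0.0, -0.1]
opening: 0.0
grip_force: 0.0
```

Emit:
move_arm --pt "0.3 1 0 0 1" --pt "0.3 1 0 0 1" --pt "0 0 0 0 1" --pt "0 0 0 0 1"

```text
time: 9.4
tool_pos: [0.4606, -0.0152, 0.0821]
tool_rot: [3.141, 0.0, -0.315]
contact_force: [-0.2, -0.1, -0.1]
opening: 0.0004
grip_force: 0.0
```

```bash
python3 - <<'E'
from h import *
s=monitor.observe();im=vision.read_camera("wrist")[:,:,::-1].copy()
cv2.imwrite("pics/w3raw.png",im)
print(s["time"],s["tool_pos"],s["tool_rot"],s["contact_force"])
a=cv2.imread("pics/w2raw.png")[150:250,180:330]
b=im[150:250,180:330]
cv2.imwrite("pics/w3.png",np.clip(cv2.resize(np.vstack([a,b]),(750,600*1),interpolation=cv2.INTER_CUBIC).astype(float)*1.3,0,255).astype(np.uint8))
E
```

```text
9.4 [ 0.46062163 -0.01517934  0.08213157] [ 3.14149157e+00  6.33530344e-05 -3.15110093e-01] [-0.22056517 -0.08754378 -0.10695475]
```

View pics/w3.png

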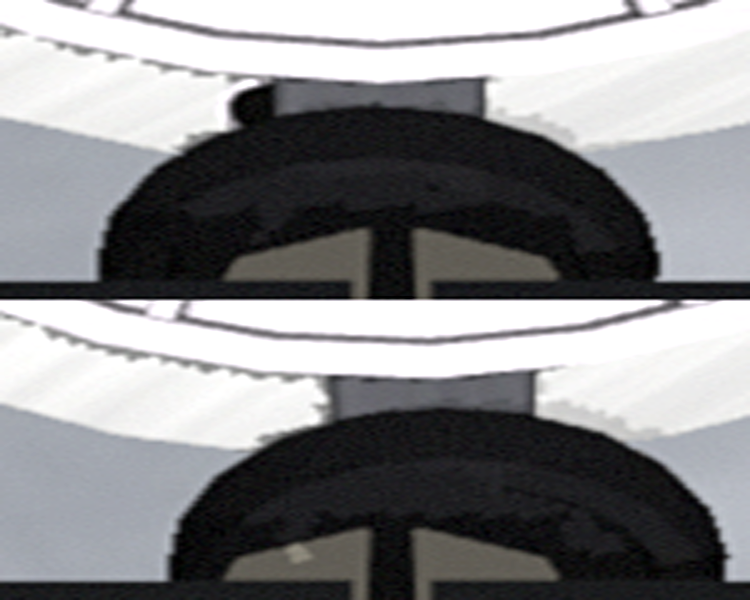

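The lower crop shows the fingertips now sitting left in the dish: cap centre at x≈447, fingers at 392, so the cap lags by about 6 mm. The wall is about to be met, so I'll keep creeping.

Emit:
move_arm --pt "0.3 1 0 0 1" --pt "0.3 1 0 0 1" --pt "0.3 1 0 0 1" --pt "0 0 0 0 1"

```text
time: 9.85
tool_pos: [0.4616, -0.0123, 0.0822]
tool_rot: [3.141, -0.0, -0.315]
contact_force: [-0.9, -0.8, -0.1]
opening: 0.0003
grip_force: 0.5
```

Emit:
move_arm --pt "0.3 1 0 0 1" --pt "0.3 1 0 0 1" --pt "0 0 0 0 1" --pt "0 0 0 0 1"

```text
time: 10.25
tool_pos: [0.4626, -0.0098, 0.0828]
tool_rot: [-3.141, -0.001, -0.315]
contact_force: [-1.7, 0.8, 6.7]
opening: 0.0006
grip_force: 4.2
```

It snapped in: the floor now pushes up with 6.7 N. I'll let the cap up gently, backing off the wall a little, then lift clear.

Emit:
move_arm --pt "0 0 1 0 1" --pt "0 0 2 0 1" --pt "0 0 2 0 1" --pt "0 0 0 0 1"

```text
time: 10.65
tool_pos: [0.4626, -0.0099, 0.0879]
tool_rot: [-3.141, -0.001, -0.315]
contact_force: [-0.2, 3.5, 8.2]
opening: 0.0008
grip_force: 4.1
```

Emit:
move_arm --pt "0 0 2 0 1" --pt "0 0 2 0 1" --pt "0 0 2 0 1" --pt "0 -1 2 0 1" --pt "-1 -2 3 0 1" --pt "0 0 5 0 1" --pt "0 0 10 0 1" --pt "0 0 20 0 1" --pt "-5 0 30 0 1" --pt "-10 0 30 0 1" --pt "0 0 0 0 1" --pt "0 0 0 0 1"

```text
time: 11.85
tool_pos: [0.4464, -0.0133, 0.1941]
tool_rot: [-3.141, -0.002, -0.315]
contact_force: [0.2, -0.1, -0.3]
opening: 0.0004
grip_force: 0.0
```

```bash
python3 - <<'E'
from h import *
from scipy.optimize import least_squares
s=monitor.observe();im=vision.read_camera("wrist")[:,:,::-1].copy()
cv2.imwrite("pics/w4raw.png",im)
print(s["time"],s["tool_pos"],s["tool_rot"],s["contact_force"])
P=np.array([.5823,-.0574]);e=np.radians(206.84-45)
for z in(.092,.080):
  for d in (0,-2):
    a=e-np.radians(d);print(z,d,[round(t*1.5,1) for t in ww2p(s,[*(P+.128*np.array([np.cos(a),np.sin(a)])),z])])
print("next hole px",[[round(t*1.5) for t in ww2p(s,[*(P+.102*np.array([np.cos(e+k*np.pi/4),np.sin(e+k*np.pi/4)])),.048])] for k in(-1,0,1)])
cv2.imwrite("pics/w4.png",cv2.resize(im,(768,576),interpolation=cv2.INTER_CUBIC))
E
```

```text
11.85 [ 0.44636046 -0.01327749  0.19407965] [-3.14143050e+00 -2.14932665e-03 -3.15277235e-01] [ 0.15519668 -0.05433534 -0.32007389]
0.092 0 [np.float64(383.8), np.float64(265.0)]
0.092 -2 [np.float64(391.2), np.float64(264.9)]
0.08 0 [np.float64(383.9), np.float64(260.3)]
0.08 -2 [np.float64(391.0), np.float64(260.2)]
next hole px [[275, 166], [384, 212], [493, 167]]
```

View pics/w4.png

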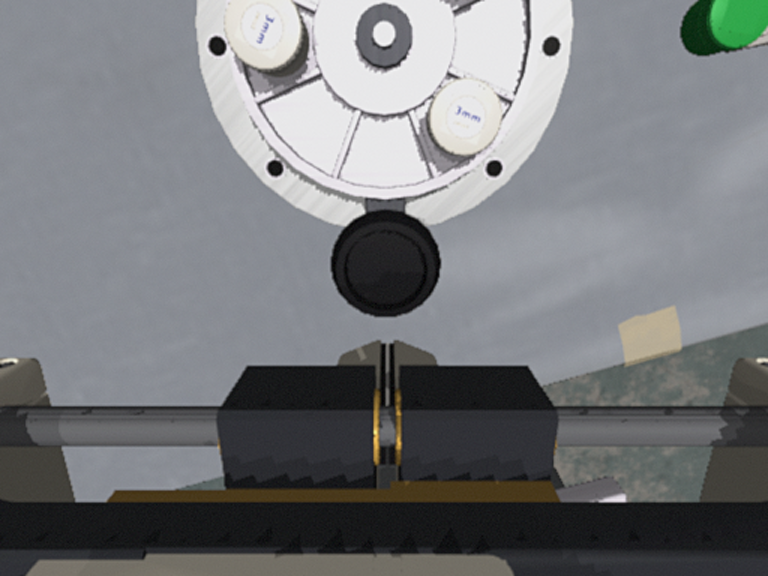

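The cap sits at (385,263) against a predicted (384,265) for the next hole. The neighbouring holes are empty, the pots are upright in their places, and the cap followed the fingers up to 88 mm under spring force. The gripper is clear.

```bash
python3 -c "
from cell import workorder
print(workorder.hand_in())"
```

```text
the job is handed in; nothing more can be done
None
```

The carousel is indexed one hole clockwise, with the pin snapped into the next hole, the cap sprung back up, and the two pots in the last view upright in their places. I handed the job in at about 12 s; the hand-in gave no verdict.

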